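Make up two gift trays on the boutique counter

ROBOT

A 6-joint arm with a two-finger parallel gripper is mounted at the origin on the work surface. World frame = base frame: x ahead of the robot, y to its left, z up, the work surface at z = 0. Lengths are in mm, angles in rad, forces in N, time in s.
With the tool pointing down it reaches from about 350 to 775 mm from the base axis. Payload 7.3 kg.
Tool frame: the origin (TCP) lies at the very end of the fingers, on their centre line; the grasp point (between the pads) lies 19 mm behind it; z points along the fingers, x is the direction in which the jaws open and shut, and the axes are right-handed (so a half turn about z gives the same grasp; the last joint's range is limited). The gripper opens to 92 mm and grips with 3 to 60 N. Pads are 19 mm wide; open, the fingers measure 130 mm over their backs; the gripper's body (75 mm by 190 mm) begins 47 mm behind the grasp point.
Start: joints at [1.084, 0.342, 1.524, -0, 1.275, -0.146], TCP at [175.463, 494.831, 226.741] pointing down, gripper open.
Joint ranges: [-2.53, 2.53], [-0.77, 2.02], [0.04, 2.7], [-1, 4.14], [0.28, 2.66], [-3.11, 3.11]. Speed limits (rad/s): [2.57, 2.57, 3.14, 3.14, 3.14, 3.14].

INTERFACE

Orientations are given as [roll, pitch, yaw] about the fixed x, y, z axes, in that order (R = Rz(yaw) Ry(pitch) Rx(roll)).
In Python, from plant import bot gives the robot as it stands.
- The arm moves only by the shell command python3 -m inch 'ROWS'. ROWS is JSON, a list that holds one entry, the list of rows, each a list of 7 numbers: the shift along the tool's x, y, z in m, then the turn, a rotation vector about the tool's x, y, z in degrees, then the finger opening in m, from 0 to 0.0918. In form: [[[dx, dy, dz, ax, ay, az, hand], ...]]. A call has 1 to 12 rows; each row shifts and turns the commanded pose from where the row before left it, along the tool's axes as they then stand; what a row does not reach is not made up. A row lasts 1/10 s, in which the tool goes at most 50 mm and 8.59 degrees, less where a joint would pass 70% of its speed; a pose out of reach is approached as far as the arm can. A call is refused whole if a number of a shift passes 0.05 or a number of a turn 8.59, either way. A call with a gripper value outside its range is refused whole. The fingers move at their own pace and stop on an object; the grip force is fixed at half the most. Time passes only in rows, so rows that do not move let the fingers close. It gives the time, the measured TCP pose, the force and the opening at its end, in the units of the state.
- bot.get_obs(): the state, without advancing time (a new reading comes with each control period).
- bot.capture(name): name is "scene" or "top" or "wrist"; returns a dict with "pixels" (420x560x3 uint8, blue, green, red), "camera_matrix" (3x3 intrinsics, pixels), "view" (4x4, takes a point from world to camera coordinates); the wrist camera has in their place "tool_from_camera" (4x4, takes a point from camera to tool coordinates, whose origin is the TCP and whose axes are the tool frame's). Camera axes: x right, y down, z forward; pixel columns grow to the right and rows downward; lengths in mm; the calibration is good to about 2 mm. The wrist camera is an equidistant fisheye: a pixel r from the principal point sees the ray r / f radians off the axis. A picture is of the moment at which its call begins: read the wrist's pose just before it. There is no depth.
- bot.close_job(): hands the job in, once; it reports no verdict.
The state is a dict: "time": time; "joint_positions": joint angles; "dq": joint speeds; "tau": joint torques, N m; "tool_pos": TCP position; "tcp_rot": TCP orientation; "contact_force": force on the tool from outside, world axes, zero at the start; "moment": the same for the moment, N m; "grip_width": finger opening in mm.
Only numpy, scipy, OpenCV 4.12 (cv2) and the standard library are available. Lean on these libraries where they do the work, as an engineer would, in place of code of your own. Each camera call takes 0.05 s, during which the arm holds its last target. There are 200 camera calls.

TASK

Make up the two gift trays from the stock on the counter, one thing to a compartment, standing upright: in the teal tray the blue scent bottle in the middle with the amber candle and the pink box in the end compartments either side of it; in the blush-pink tray the white candle and the black box in the two end compartments beside the soap. Either end will do within each tray. Set each thing down rather than dropping it, and leave the green candle and the grey box where they are.

Things in the scene. Friction and masses are not known exactly. Their poses are not given: they have to be found in the camera images.
- tray_teal: Teal (blue-green) tray, fixed, 238 (its x) x 82 mm (its y): three compartments in a row along x, each 74 x 74 mm inside, centred at x = -78, 0, +78 mm. Walls and dividers 4 mm thick, tops 14 mm above the counter, compartment floor 6 mm above it. Origin: centre of the underside, z up. All empty at the start.
- tray_blush: Pale blush-pink tray, fixed, 238 (its x) x 82 mm (its y): three compartments in a row along x, each 74 x 74 mm inside, centred at x = -78, 0, +78 mm. Walls and dividers 4 mm thick, tops 14 mm above the counter, compartment floor 6 mm above it. Origin: centre of the underside, z up. A fixed cream soap bar (46 x 60 mm, top 28 mm above the counter) fills the middle one.
- candle_amber: Amber-brown candle jar with a copper-orange lid: an upright cylinder, 54 mm in diameter (lid 53 mm) and 64 mm tall with its fixed flat lid, a white paper band round the middle, about 220 g, loose. Its origin is the centre of its underside, z up. 
- candle_white: White candle jar with a white lid: an upright cylinder, 54 mm in diameter (lid 53 mm) and 64 mm tall with its fixed flat lid, a white paper band round the middle, about 220 g, loose. Its origin is the centre of its underside, z up. 
- candle_green: Green candle jar with a green lid (not wanted, must stay): an upright cylinder, 54 mm in diameter (lid 53 mm) and 64 mm tall with its fixed flat lid, a white paper band round the middle, about 220 g, loose. Its origin is the centre of its underside, z up. 
- box_pink: Deep pink jewellery box with a white ribbon cross on its lid: a closed box 50 x 50 mm and 46 mm tall (lid does not come off; the lowest 28 mm, under the lid, are 49 mm wide), about 90 g, loose. Its origin is the centre of its underside, z up. Its x and y axes are parallel to its sides.
- box_black: Black jewellery box with a gold ribbon cross on its lid: a closed box 50 x 50 mm and 46 mm tall (lid does not come off; the lowest 28 mm, under the lid, are 49 mm wide), about 90 g, loose. Its origin is the centre of its underside, z up. Its x and y axes are parallel to its sides.
- box_grey: Grey jewellery box with a white ribbon cross on its lid (not wanted, must stay): a closed box 50 x 50 mm and 46 mm tall (lid does not come off; the lowest 28 mm, under the lid, are 49 mm wide), about 90 g, loose. Its origin is the centre of its underside, z up. Its x and y axes are parallel to its sides.
- scent_bottle: Room-scent bottle, upright: blue cylindrical body 46 mm in diameter and 66 mm tall, then a neck 20 mm wide and a round brass cap 28 mm wide, 95 mm tall in all, about 200 g, loose. Its origin is the centre of its underside, z up. 
There are look-alikes about, which are no part of the job. Leave any purple look-alike of the box_black alone.

How it is judged (in metres and radians):
At the end, for the whole second after the job is handed in: All five things in the named compartments, upright within 0.08 rad, underside 3 to 9 mm above the counter (on the 6 mm floor), centred within 15 mm along and across the tray (all the room there is), released and at rest; green candle and grey box within 20 mm of their starts ((x of candle_amber in the frame of tray_teal between -0.093 and -0.063 m or x of candle_amber in the frame of tray_teal between 0.063 and 0.093 m) and y of candle_amber in the frame of tray_teal between -0.015 and 0.015 m and z of candle_amber in the frame of tray_teal between 0.003 and 0.009 m and angle between each of candle_amber, box_pink, scent_bottle, candle_white, box_black's own z axis and vertical below 0.08 rad and linear speed of each of candle_amber, box_pink, scent_bottle, candle_white, box_black below 0.02 m/s and (x of box_pink in the frame of tray_teal between -0.093 and -0.063 m or x of box_pink in the frame of tray_teal between 0.063 and 0.093 m) and y of box_pink in the frame of tray_teal between -0.015 and 0.015 m and z of box_pink in the frame of tray_teal between 0.003 and 0.009 m and x of scent_bottle in the frame of tray_teal between -0.015 and 0.015 m and y of scent_bottle in the frame of tray_teal between -0.015 and 0.015 m and z of scent_bottle in the frame of tray_teal between 0.003 and 0.009 m and (x of candle_white in the frame of tray_blush between -0.093 and -0.063 m or x of candle_white in the frame of tray_blush between 0.063 and 0.093 m) and y of candle_white in the frame of tray_blush between -0.015 and 0.015 m and z of candle_white in the frame of tray_blush between 0.003 and 0.009 m and (x of box_black in the frame of tray_blush between -0.093 and -0.063 m or x of box_black in the frame of tray_blush between 0.063 and 0.093 m) and y of box_black in the frame of tray_blush between -0.015 and 0.015 m and z of box_black in the frame of tray_blush between 0.003 and 0.009 m and distance of each of candle_green, box_grey from where it was at the start of the episode below 0.02 m); the robot touches nothing.
It fails at once if the green candle or the grey box is moved more than 20 mm from its place (distance of any of candle_green, box_grey from where it was at the start of the episode above 0.02 m).
It fails at once if a thing is dropped: it is in the air, touched by nothing, with its underside more than 25 mm above the counter ((contact force between candle_amber and anything else below 0.001 N and height (world z) of candle_amber above 0.025 m) or (contact force between box_pink and anything else below 0.001 N and height (world z) of box_pink above 0.025 m) or (contact force between scent_bottle and anything else below 0.001 N and height (world z) of scent_bottle above 0.025 m) or (contact force between candle_white and anything else below 0.001 N and height (world z) of candle_white above 0.025 m) or (contact force between box_black and anything else below 0.001 N and height (world z) of box_black above 0.025 m)).
It also fails if it takes over 141 s, if anything falls off the work surface, if the arm or the gripper's body presses on something with over 40 N, if the wrist force passes 120 N, or if a joint passes its speed limit or range.

## Working session

There is one attempt and no reset: what is moved stays moved. The work goes in short steps, Python scripts to look and compute and a shell command to move; the robot and the scene stay as the last step left them, time stands still between calls to the robot, and variables do not carry over. Pictures are saved under pics/ and viewed, about 12 in all and at most 16, crops included, and the job is handed in when it is done.

```bash
ls; mkdir -p pics
python3 - <<'E'
from plant import bot
import cv2,json,numpy as np
np.set_printoptions(precision=3,suppress=True)
print(bot.get_obs())
for n in("scene","top"):
    c=bot.capture(n);cv2.imwrite(f"pics/{n}0.png",c["pixels"]);np.savez(f"{n}0.npz",**c);print(n,c["camera_matrix"],c["view"])
E
```

```text
pics
{'time': 0.0, 'joint_positions': array([ 1.084,  0.343,  1.525, -0.   ,  1.275, -0.146]), 'dq': array([-0.   , -0.001, -0.002, -0.001, -0.001, -0.   ]), 'tau': array([  0.001, -43.124, -24.422,   0.072,   0.056,  -0.   ]), 'tool_pos': array([175.248, 494.455, 226.069]), 'tcp_rot': array([-3.141,  0.001,  1.23 ]), 'contact_force': array([-0.712,  0.022, -0.175]), 'moment': array([-0.054, -0.01 ,  0.051]), 'grip_width': 91.89335788037994}
scene [[530.      0.    283.204]
 [  0.    530.    214.396]
 [  0.      0.      1.   ]] [[  -0.798    0.602    0.017  424.868]
 [   0.325    0.454   -0.83  -149.665]
 [  -0.507   -0.657   -0.558 1570.839]
 [   0.       0.       0.       1.   ]]
top [[397.751   0.    277.759]
 [  0.    397.751 210.26 ]
 [  0.      0.      1.   ]] [[  0.011  -1.     -0.027  13.004]
 [ -0.999  -0.01   -0.04  519.118]
 [  0.039   0.027  -0.999 853.984]
 [  0.      0.      0.      1.   ]]
```

View pics/scene0.png

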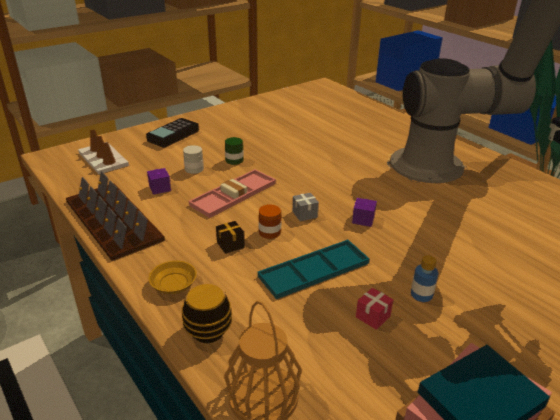

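View pics/top0.png

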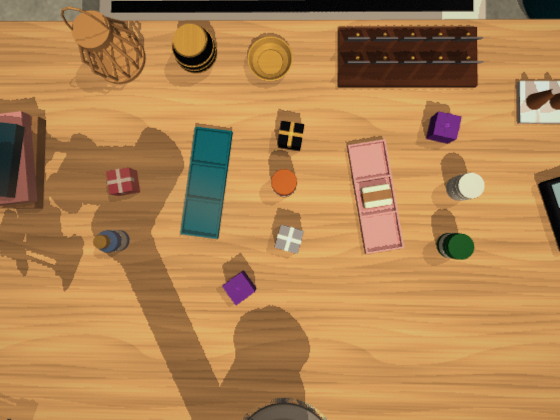

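```bash
cat > h.py <<'E'
import numpy as np,cv2
np.set_printoptions(precision=1,suppress=True)
def cast(c,uv,z):
    V=c["view"];K=c["camera_matrix"];R=V[:3,:3];o=-R.T@V[:3,3]
    d=np.c_[np.asarray(uv,float).reshape(-1,2),np.ones(len(np.asarray(uv).reshape(-1,2)))]@np.linalg.inv(K).T@R
    return (o+d*((z-o[2])/d[:,2])[:,None])[:,:2]
def proj(c,P):
    P=np.asarray(P,float).reshape(-1,3);q=(P@c["view"][:3,:3].T+c["view"][:3,3])@c["camera_matrix"].T
    return q[:,:2]/q[:,2:]
E
python3 - <<'E'
from h import *
c=dict(np.load("top0.npz"));im=c["pixels"]
hsv=cv2.cvtColor(im,cv2.COLOR_BGR2HSV)
pts=dict(teal=(207,182),blush=(375,196),amber=(284,183),black=(291,135),pink=(120,181),bottle=(108,241),white=(466,186),green=(458,246),grey=(289,239),purp=(239,288))
tiles=[]
for n in("amber","black","pink","bottle","white","green","grey","purp"):
    u,v=pts[n];t=cv2.resize(im[v-24:v+24,u-24:u+24],(192,192),interpolation=cv2.INTER_CUBIC)
    for k in range(0,192,40):t[:3,k]=255;t[k,:3]=255
    cv2.putText(t,n,(5,188),0,.5,(255,255,255),1);tiles.append(t)
cv2.imwrite("pics/tiles.png",np.vstack([np.hstack(tiles[:4]),np.hstack(tiles[4:])]))
for n,p in pts.items(): print(n,p,hsv[p[1],p[0]],cast(c,p,{'teal':14,'blush':14,'bottle':95,'amber':64,'white':64,'green':64}.get(n,46)))
for n,lo,hi in(("teal",(80,120,30),(100,255,255)),("blush",(0,60,130),(8,150,255)),("blush2",(170,50,130),(180,150,255))):
    m=cv2.inRange(hsv,lo,hi);cs,_=cv2.findContours(m,0,2)
    for k in sorted(cs,key=cv2.contourArea)[-3:]:
        w=cast(c,k,14).astype(np.float32);print(n,cv2.minAreaRect(k),cv2.minAreaRect(w))
E
```

```text
teal (207, 182) [ 89 136 105] [[578.9 173.4]]
blush (375, 196) [ 14 154 176] [[ 551.6 -190.7]]
amber (284, 183) [ 12 203 203] [[572.7   4.9]]
black (291, 135) [ 23 165 217] [[675.8  -8.5]]
pink (120, 181) [ 16  66 198] [[576.1 351.6]]
bottle (108, 241) [ 17 164  95] [[451.4 351.3]]
white (466, 186) [ 28  36 222] [[ 569.6 -362.3]]
green (458, 246) [ 61 152  89] [[ 448.7 -345.6]]
grey (289, 239) [ 48   6 226] [[458.1  -6.5]]
purp (239, 288) [145 161 141] [[355.5  96.1]]
teal ((3.5, 138.5), (7.0, 7.0), 90.0) ((672.4020385742188, 629.6820068359375), (15.919163703918457, 15.847617149353027), 2.2492101192474365)
teal ((200.11354064941406, 225.6484832763672), (36.4771842956543, 19.626310348510742), 7.594644546508789) ((483.7033386230469, 186.71978759765625), (79.7210464477539, 42.618412017822266), 83.14051818847656)
teal ((209.39756774902344, 159.4178466796875), (37.1110954284668, 62.242156982421875), 7.765166282653809) ((628.5065307617188, 169.22528076171875), (81.80681610107422, 136.5975341796875), 83.16119384765625)
blush ((10.5, 118.5), (13.0, 21.0), 90.0) ((717.1948852539062, 615.4920654296875), (29.19387435913086, 48.479393005371094), 0.18721963465213776)
blush ((22.189651489257812, 178.27587890625), (25.06887435913086, 62.39364242553711), 21.801406860351562) ((593.4911499023438, 603.9989013671875), (127.57789611816406, 60.66253662109375), 2.0896670818328857)
blush ((375.0987548828125, 196.14279174804688), (109.92955017089844, 38.3211784362793), 80.34010314941406) ((552.0838623046875, -190.6840057373047), (236.2386474609375, 81.92404174804688), 9.649980545043945)
blush2 ((456.0, 115.0), (0.0, 0.0), 0.0) ((728.4490966796875, -364.2037048339844), (0.0, 0.0), 0.0)
blush2 ((452.0, 114.0), (0.0, 0.0), 0.0) ((730.6011962890625, -355.6812438964844), (0.0, 0.0), 0.0)
blush2 ((450.0, 113.0), (0.0, 0.0), 0.0) ((732.7691650390625, -351.42401123046875), (0.0, 0.0), 0.0)
```

View pics/tiles.png

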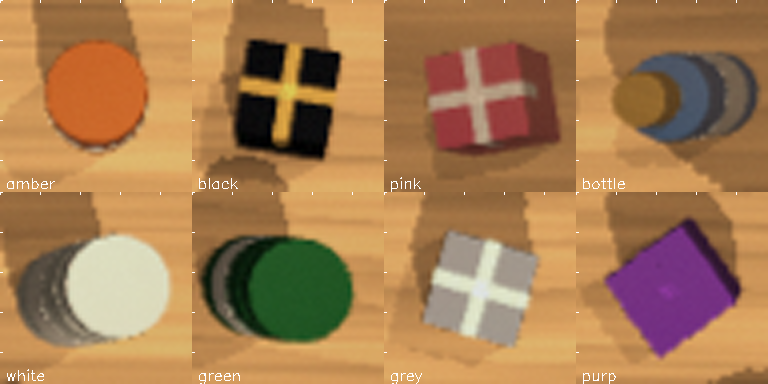

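Black box: top (291,135) has gold ribbon; the two plain purple ones (239,288) and (445,126) have none and are look-alikes. Pink (120,181), grey (289,239) with white crosses; amber (284,183), white (466,186), green (458,246), bottle (108,241) are unmistakable.

```bash
python3 - <<'E'
from h import *
c=dict(np.load("top0.npz"));s=dict(np.load("scene0.npz"));hsv=cv2.cvtColor(c["pixels"],cv2.COLOR_BGR2HSV)
P=dict(amber=(284,183),black=(291,135),pink=(120,181),bottle=(108,241),white=(466,186),green=(458,246),grey=(289,239))
px=lambda n,t:np.array(P[n])-24+(np.array(t)+.5)/4-.5
for n,t,z in(("amber",(96,92),64),("black",(98,90),46),("pink",(95,98),46),("bottle",(64,99),95),("white",(117,95),64),("green",(108,97),64),("grey",(96,97),46)):
    w=cast(c,px(n,t),z)[0];print(n,w,"r",np.hypot(*w),"scene px of top",proj(s,[*w,z])[0])
for n,a,b,d in(("black",(57,40),(149,52),(44,150)),("pink",(41,57),(132,42),(54,150))):
    A,B,D=[cast(c,px(n,t),46)[0] for t in(a,b,d)]
    for q in(B-A,D-A):print(n,np.linalg.norm(q),np.degrees(np.arctan2(q[1],q[0])))
m=cv2.inRange(hsv,(80,120,30),(100,255,255));cs,_=cv2.findContours(m,0,2)
k=np.vstack([k for k in cs if cv2.contourArea(k)>60 and 150<k[:,0,0].mean()<260]);r=cv2.minAreaRect(cast(c,k,14).astype(np.float32));print("teal",r)
for o,a,n in((np.array(r[0]),r[2]-90,"teal"),(np.array([552.1,-190.7]),9.65,"blush")):
    u=np.array([np.cos(np.radians(a)),np.sin(np.radians(a))]);print(n,a,o+78*u,o-78*u)
    print(proj(s,[[*(o+119*u*k),14] for k in(1,-1)]))
E
cat > go.py <<'E'
# usage: go.py x y z yaw_deg : turn about tool z, then shift in tool axes (mm)
import sys,numpy as np
from plant import bot
from scipy.spatial.transform import Rotation as R
o=bot.get_obs();x=np.array([float(a) for a in sys.argv[1:4]]);y=float(sys.argv[4])
T=R.from_euler('xyz',[180,0,y],degrees=True)
rv=(R.from_euler('xyz',o['tcp_rot']).inv()*T).as_rotvec(degrees=True)
print('t %.2f'%o['time'],'pos',np.round(o['tool_pos'],1),'rotdeg',np.round(np.degrees(o['tcp_rot']),1),'F',np.round(o['contact_force'],1),'w %.1f'%o['grip_width'])
print('TURN',np.round(rv,2),'then SHIFT mm',np.round(T.inv().apply(x-o['tool_pos']),1))
E
python3 go.py 572 352 120 85
```

```text
amber [575.5   5.7] r 575.5524334344831 scene px of top [270.4 208.8]
black [679.8  -8.7] r 679.8373343236653 scene px of top [229.5 227.2]
pink [575.8 352.9] r 675.3458091849045 scene px of top [375.9 297.2]
bottle [450.5 368. ] r 581.6928534956409 scene px of top [429.2 257.4]
white [ 571.  -372.1] r 681.5057961840217 scene px of top [192.9 148.2]
green [ 449.  -350.8] r 569.803400816806 scene px of top [233.7 140. ]
grey [458.3  -5.7] r 458.35783894009415 scene px of top [305.9 197.7]
black 48.726725434496046 -97.27352914994931
black 58.576952592604684 173.93640909144784
pink 49.173192281237725 -80.25663954246785
pink 49.964621791681886 -170.3831966661782
teal ((579.4509887695312, 174.8578338623047), (81.71797180175781, 235.53199768066406), 83.3316879272461)
teal -6.668312072753906 [656.9 165.8] [502.  183.9]
[[266.5 281. ]
 [358.2 247.1]]
blush 9.65 [ 629.  -177.6] [ 475.2 -203.8]
[[199.1 206. ]
 [265.7 173.1]]
t 0.10 pos [175.3 494.5 226.1] rotdeg [-1.80e+02  1.00e-01  7.05e+01] F [ 0.4 -0.4 -0.8] w 91.7
TURN [ -0.02   0.08 -14.53] then SHIFT mm [-107.4  407.6  106.1]
```

Both views agree and sizes fit (~49 mm boxes, 236x82 mm trays). Start with the pink box.

```bash
python3 go.py 576 353 120 99.7; python3 -m inch '[[[0,0,0,0,0,-7.3,0.08],[0,0,0,0,0,-7.3,0.08],[0,0,0,0,0,-7.3,0.08],[0,0,0,0,0,-7.3,0.08]]]'; python3 go.py 576 353 120 99.7
```

```text
t 0.10 pos [175.3 494.5 226.1] rotdeg [-1.80e+02  1.00e-01  7.05e+01] F [ 0.4 -0.4 -0.8] w 91.7
TURN [ -0.03   0.07 -29.23] then SHIFT mm [-207.   371.1  106.1]
time: 0.5
tool_pos: [175.3, 494.6, 226.3]
tcp_rot: [-3.141, 0.001, 1.745]
contact_force: [0.4, 0.7, 0.9]
grip_width: 80.2
t 0.50 pos [175.3 494.6 226.3] rotdeg [-180.    0.  100.] F [0.4 0.7 0.9] w 80.2
TURN [-0.03  0.04  0.28] then SHIFT mm [-207.1  371.1  106.3]
```

```bash
python3 -m inch '[[[-0.0173,0.031,0.0088,0,0,0,0.08],[-0.0173,0.031,0.0088,0,0,0,0.08],[-0.0173,0.031,0.0088,0,0,0,0.08],[-0.0173,0.031,0.0088,0,0,0,0.08],[-0.0173,0.031,0.0088,0,0,0,0.08],[-0.0173,0.031,0.0088,0,0,0,0.08],[-0.0173,0.031,0.0088,0,0,0,0.08],[-0.0173,0.031,0.0088,0,0,0,0.08],[-0.0173,0.031,0.0088,0,0,0,0.08],[-0.0173,0.031,0.0088,0,0,0,0.08],[-0.0173,0.031,0.0088,0,0,0,0.08],[-0.017,0.03,0.009,0,0,0,0.08]]]'; python3 -m inch '[[[0,0,0,0,0,0,0.08],[0,0,0,0,0,0,0.08]]]' ; python3 go.py 576 353 17 99.7
python3 - <<'E'
from plant import bot
import cv2
c=bot.capture("wrist");cv2.imwrite("pics/w1.png",c["pixels"]);print(c["camera_matrix"],c["tool_from_camera"])
E
```

```text
time: 1.7
tool_pos: [577.2, 352.0, 120.0]
tcp_rot: [-3.141, 0.0, 1.739]
contact_force: [0.2, -0.5, 0.9]
grip_width: 79.8
time: 1.9
tool_pos: [575.9, 352.2, 119.8]
tcp_rot: [-3.139, 0.0, 1.738]
contact_force: [0.4, -0.2, 0.2]
grip_width: 80.3
t 1.90 pos [575.9 352.2 119.8] rotdeg [-179.9    0.    99.6] F [ 0.4 -0.2  0.2] w 80.3
TURN [-0.13  0.01 -0.11] then SHIFT mm [  0.8   0.3 102.8]
[[325.1922621    0.         282.92951874]
 [  0.         325.1922621  211.60240303]
 [  0.           0.           1.        ]] [[ 9.99999770e-01 -6.46227509e-04  2.04078160e-04 -8.16630489e-01]
 [ 5.71387810e-04  9.65925133e-01  2.58821001e-01 -6.84641324e+01]
 [-3.64381475e-04 -2.58820825e-01  9.65925281e-01 -1.58129292e+02]
 [ 0.00000000e+00  0.00000000e+00  0.00000000e+00  1.00000000e+00]]
```

View pics/w1.png

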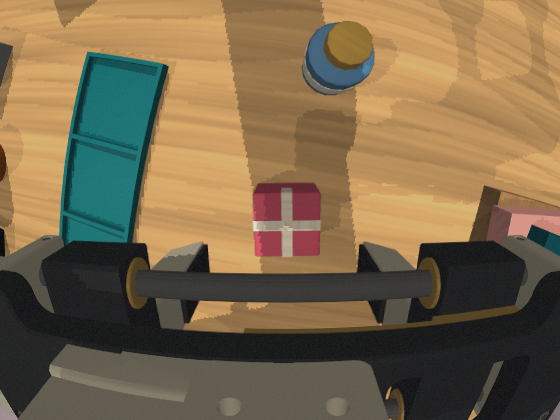

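The wrist view shows the pink box square to the jaws, cross at (287,225); cast onto z=46 this is tool (2.3, 4.0) mm, agreeing with the top camera to ~4 mm. Descend.

```bash
cat >> h.py <<'E'
def wcast(c,uv,h):
    "wrist pixel -> tool xy on plane h mm below TCP (+ = beyond the tip)"
    K=c["camera_matrix"];T=c["tool_from_camera"];d=(np.array(uv)-K[:2,2])/K[0,0];r=np.hypot(*d)
    v=T[:3,:3]@np.r_[d/r*np.sin(r),np.cos(r)];return (T[:3,3]+v*(h-T[2,3])/v[2])[:2]
E
python3 -m inch '[[[0.0005,0.0006,0.025,0,0,0,0.08],[0.0005,0.0006,0.025,0,0,0,0.08],[0.0005,0.0006,0.02,0,0,0,0.08],[0,0,0.015,0,0,0,0.08],[0,0,0.01,0,0,0,0.08],[0,0,0.005,0,0,0,0.08],[0,0,0.003,0,0,0,0.08],[0,0,0,0,0,0,0.08],[0,0,0,0,0,0,0.08]]]'
python3 -m inch '[[[0,0,0,0,0,0,0.04],[0,0,0,0,0,0,0.04],[0,0,0,0,0,0,0.04],[0,0,0,0,0,0,0.04],[0,0,0,0,0,0,0.04],[0,0,0,0,0,0,0.04],[0,0,0,0,0,0,0.04],[0,0,0,0,0,0,0.04],[0,0,0,0,0,0,0.04],[0,0,0,0,0,0,0.04]]]'; python3 go.py 502 184 140 83.3
```

```text
time: 2.85
tool_pos: [578.0, 354.8, 18.7]
tcp_rot: [3.14, -0.0, 1.74]
contact_force: [-0.0, -0.9, 0.6]
grip_width: 80.1
time: 3.85
tool_pos: [577.6, 354.7, 18.0]
tcp_rot: [3.141, -0.0, 1.74]
contact_force: [-0.1, 0.4, 1.0]
grip_width: 49.8
t 3.85 pos [577.6 354.7  18. ] rotdeg [180.   -0.   99.7] F [-0.1  0.4  1. ] w 49.8
TURN [ 1.000e-02 -1.000e-02  1.637e+01] then SHIFT mm [-178.3  -55.2 -122. ]
```

```bash
python3 -m inch '[[[0,0,-0.01,0,0,0,0.04],[0,0,-0.02,0,0,0,0.04],[0,0,-0.025,0,0,4.1,0.04],[0,0,-0.025,0,0,4.1,0.04],[0,0,-0.025,0,0,4.1,0.04],[0,0,-0.017,0,0,4.1,0.04]]]'
python3 -m inch '[[[-0.01,-0.003,0,0,0,0,0.04],[-0.02,-0.006,0,0,0,0,0.04],[-0.02,-0.006,0,0,0,0,0.04],[-0.02,-0.006,0,0,0,0,0.04],[-0.02,-0.006,0,0,0,0,0.04],[-0.02,-0.006,0,0,0,0,0.04],[-0.02,-0.006,0,0,0,0,0.04],[-0.02,-0.006,0,0,0,0,0.04],[-0.02,-0.006,0,0,0,0,0.04],[-0.008,-0.004,0,0,0,0,0.04],[0,0,0,0,0,0,0.04],[0,0,0,0,0,0,0.04]]]'; python3 go.py 502 184 25 83.3
python3 - <<'E'
from plant import bot
import cv2
c=bot.capture("wrist");cv2.imwrite("pics/w2.png",c["pixels"])
E
```

```text
time: 4.45
tool_pos: [578.0, 354.8, 142.6]
tcp_rot: [3.14, -0.001, 1.451]
contact_force: [-0.4, 0.6, -0.5]
grip_width: 49.7
time: 5.65
tool_pos: [502.5, 184.8, 140.3]
tcp_rot: [3.141, -0.001, 1.453]
contact_force: [0.3, -0.5, -1.2]
grip_width: 49.6
t 5.65 pos [502.5 184.8 140.3] rotdeg [180.   -0.   83.3] F [ 0.3 -0.5 -1.2] w 49.6
TURN [ 0.05 -0.04 -0.04] then SHIFT mm [ -0.8  -0.4 115.3]
```

View pics/w2.png

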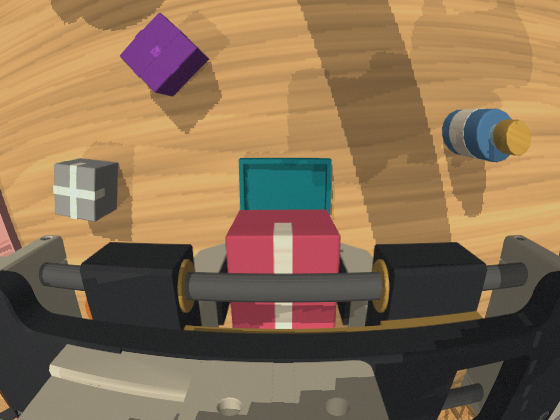

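Run:
```python
from plant import bot
from h import *
c=bot.capture("wrist")
for p in((239,158),(331,158)):print(wcast(c,p,126.3))
for p in((235,211),(333,211)):print(wcast(c,p,-30))
```

```text
[-39.1 -40.9]
[ 41.9 -41. ]
[-20.2 -34.2]
[ 20.1 -34.2]
```

Tray end edge measures at tool y −41, x centred at +1.4: compartment is directly below. Lower.

```bash
python3 -m inch '[[[0,0,0.02,0,0,0,0.04],[0,0,0.025,0,0,0,0.04],[0,0,0.025,0,0,0,0.04],[0,0,0.02,0,0,0,0.04],[0,0,0.01,0,0,0,0.04],[0,0,0.007,0,0,0,0.04],[0,0,0.004,0,0,0,0.04],[0,0,0.002,0,0,0,0.04],[0,0,0.001,0,0,0,0.04],[0,0,0.001,0,0,0,0.04],[0,0,0,0,0,0,0.04],[0,0,0,0,0,0,0.04]]]'; python3 go.py 502 184 140 83.3
```

```text
time: 6.95
tool_pos: [502.2, 184.3, 25.2]
tcp_rot: [3.141, -0.0, 1.453]
contact_force: [-0.2, -0.3, -2.0]
grip_width: 49.7
t 6.95 pos [502.2 184.3  25.2] rotdeg [180.   -0.   83.3] F [-0.2 -0.3 -2. ] w 49.7
TURN [ 0.03 -0.01 -0.03] then SHIFT mm [  -0.3   -0.2 -114.8]
```

```bash
python3 -m inch '[[[0,0,0.001,0,0,0,0.04],[0,0,0,0,0,0,0.04],[0,0,0,0,0,0,0.055],[0,0,0,0,0,0,0.065],[0,0,0,0,0,0,0.08],[0,0,0,0,0,0,0.08],[0,0,0,0,0,0,0.08],[0,0,0,0,0,0,0.08]]]'; python3 -m inch '[[[0,0,-0.01,0,0,0,0.08],[0,0,-0.025,0,0,0,0.08],[0,0,-0.03,0,0,0,0.08],[0,0,-0.03,0,0,0,0.08],[0,0,-0.02,0,0,0,0.08],[0,0,0,0,0,0,0.08]]]'; python3 -m inch '[[[-0.009,0.004,0,0,0,0,0.08],[-0.02,0.011,0,0,0,0,0.08],[-0.02,0.012,0,0,0,0,0.08],[-0.02,0.012,0,0,0,0,0.08],[-0.02,0.012,0,0,0,0,0.08],[-0.02,0.012,0,0,0,0,0.08],[-0.02,0.012,0,0,0,0,0.08],[-0.02,0.011,0,0,0,0,0.08],[-0.019,0.008,0,0,0,0,0.08],[0,0,0,0,0,0,0.08],[0,0,0,0,0,0,0.08]]]';python3 go.py 575.5 5.7 18 83.3
python3 - <<'E'
from plant import bot
from h import *
z=bot.get_obs()["tool_pos"][2]
c=bot.capture("wrist");hsv=cv2.cvtColor(c["pixels"],cv2.COLOR_BGR2HSV);m=cv2.inRange(hsv,(2,150,100),(14,255,255));m[250:]=0
cv2.imwrite("pics/w3.png",c["pixels"])
k=max(cv2.findContours(m,0,2)[0],key=cv2.contourArea);print(cv2.boundingRect(k))
W=np.array([wcast(c,p,z-64) for p in k[:,0]],np.float32);print(cv2.minEnclosingCircle(W),W.min(0),W.max(0))
E
```

```text
time: 7.75
tool_pos: [502.1, 184.3, 23.9]
tcp_rot: [3.142, -0.0, 1.453]
contact_force: [0.1, -0.0, 0.1]
grip_width: 79.7
time: 8.35
tool_pos: [503.9, 184.7, 142.6]
tcp_rot: [3.135, -0.002, 1.453]
contact_force: [-0.6, -0.3, -0.0]
grip_width: 80.3
time: 9.45
tool_pos: [575.0, 5.9, 137.6]
tcp_rot: [-3.139, -0.0, 1.452]
contact_force: [-1.1, 0.4, 1.1]
grip_width: 80.2
t 9.45 pos [575.    5.9 137.6] rotdeg [-179.8   -0.    83.2] F [-1.1  0.4  1.1] w 80.2
TURN [-0.15 -0.02 -0.1 ] then SHIFT mm [ -0.2   0.6 119.6]
(250, 183, 70, 67)
((0.2879597246646881, 0.42811113595962524), 28.11728858947754) [-25.2 -27.6] [26.5 23.5]
```

View pics/w3.png

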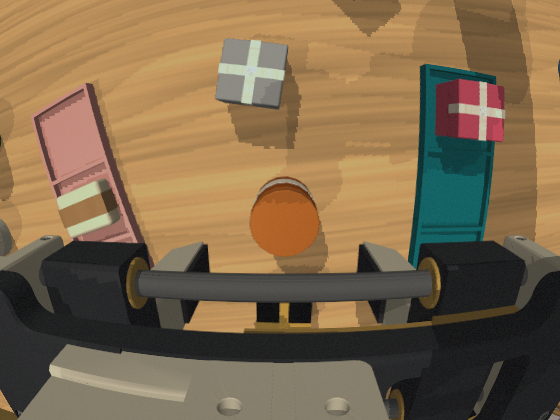

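Pink box sits in its compartment at (470,110); amber lid at (285,220) is centred under the jaws within ~2 mm. Descend and grip.

```bash
python3 -m inch '[[[0,0.001,0.02,0,0,0,0.08],[0,0.0006,0.03,0,0,0,0.08],[0,0,0.025,0,0,0,0.08],[0,0,0.02,0,0,0,0.08],[0,0,0.013,0,0,0,0.08],[0,0,0.008,0,0,0,0.08],[0,0,0.003,0,0,0,0.08],[0,0,0,0,0,0,0.08],[0,0,0,0,0,0,0.08]]]'
python3 -m inch '[[[0,0,0,0,0,0,0.04],[0,0,0,0,0,0,0.04],[0,0,0,0,0,0,0.04],[0,0,0,0,0,0,0.04],[0,0,0,0,0,0,0.04],[0,0,0,0,0,0,0.04],[0,0,0,0,0,0,0.04],[0,0,0,0,0,0,0.04],[0,0,0,0,0,0,0.04],[0,0,0,0,0,0,0.04]]]'; python3 -m inch '[[[0,0,-0.01,0,0,0,0.04],[0,0,-0.02,0,0,0,0.04],[0,0,-0.03,0,0,0,0.04],[0,0,-0.03,0,0,0,0.04],[0,0,-0.02,0,0,0,0.04],[0,0,-0.01,0,0,0,0.04],[0,0,0,0,0,0,0.04],[0,0,0,0,0,0,0.04]]]'; python3 go.py 656.9 165.8 140 83.3
```

```text
time: 10.4
tool_pos: [577.9, 6.3, 20.8]
tcp_rot: [3.14, -0.0, 1.454]
contact_force: [-0.1, -0.1, 0.1]
grip_width: 79.9
time: 11.4
tool_pos: [577.5, 6.3, 20.1]
tcp_rot: [3.141, -0.0, 1.453]
contact_force: [0.3, -0.2, 3.9]
grip_width: 53.5
time: 12.2
tool_pos: [576.6, 6.3, 138.9]
tcp_rot: [-3.14, -0.0, 1.453]
contact_force: [0.5, -0.2, -2.6]
grip_width: 53.4
t 12.20 pos [576.6   6.3 138.9] rotdeg [-179.9   -0.    83.3] F [ 0.5 -0.2 -2.6] w 53.4
TURN [-0.11 -0.   -0.03] then SHIFT mm [167.8  61.1  -1.1]
```

```bash
python3 -m inch '[[[0.01,0.004,0,0,0,0,0.04],[0.02,0.007,0,0,0,0,0.04],[0.02,0.007,0,0,0,0,0.04],[0.02,0.008,0,0,0,0,0.04],[0.02,0.008,0,0,0,0,0.04],[0.02,0.007,0,0,0,0,0.04],[0.02,0.007,0,0,0,0,0.04],[0.02,0.007,0,0,0,0,0.04],[0.012,0.004,0,0,0,0,0.04],[0.006,0.002,0,0,0,0,0.04],[0,0,0,0,0,0,0.04],[0,0,0,0,0,0,0.04]]]';python3 go.py 656.9 165.8 26 83.3
python3 - <<'E'
from plant import bot
from h import *
c=bot.capture("wrist");cv2.imwrite("pics/w4.png",c["pixels"])
E
```

```text
time: 13.4
tool_pos: [657.3, 165.3, 139.6]
tcp_rot: [-3.141, 0.0, 1.453]
contact_force: [-0.1, 1.1, -2.2]
grip_width: 53.6
t 13.40 pos [657.3 165.3 139.6] rotdeg [-180.     0.    83.3] F [-0.1  1.1 -2.2] w 53.6
TURN [-0.04  0.03 -0.04] then SHIFT mm [  0.4  -0.4 113.6]
```

View pics/w4.png

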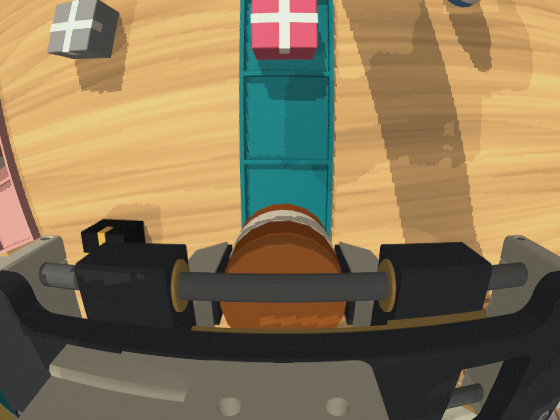

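The divider (row 161) falls at tool y ≈ −39 as it must; lower.

```bash
python3 -m inch '[[[0.001,0,0.02,0,0,0,0.04],[0,0,0.025,0,0,0,0.04],[0,0,0.025,0,0,0,0.04],[0,0,0.02,0,0,0,0.04],[0,0,0.01,0,0,0,0.04],[0,0,0.006,0,0,0,0.04],[0,0,0.003,0,0,0,0.04],[0,0,0.002,0,0,0,0.04],[0,0,0.001,0,0,0,0.04],[0,0,0.001,0,0,0,0.04],[0,0,0,0,0,0,0.04],[0,0,0,0,0,0,0.04]]]'; python3 go.py 679.8 -8.7 140 83.3
```

```text
time: 14.65
tool_pos: [657.8, 167.0, 27.2]
tcp_rot: [3.141, -0.0, 1.453]
contact_force: [0.7, 1.2, -2.9]
grip_width: 53.6
t 14.65 pos [657.8 167.   27.2] rotdeg [180.   -0.   83.3] F [ 0.7  1.2 -2.9] w 53.6
TURN [ 0.02 -0.01 -0.02] then SHIFT mm [-171.9   42.3 -112.8]
```

```bash
python3 -m inch '[[[0,0,0.001,0,0,0,0.04],[0,0,0.001,0,0,0,0.04],[0,0,0,0,0,0,0.04],[0,0,0,0,0,0,0.06],[0,0,0,0,0,0,0.07],[0,0,0,0,0,0,0.08],[0,0,0,0,0,0,0.08],[0,0,0,0,0,0,0.08],[0,0,0,0,0,0,0.08]]]'; python3 -m inch '[[[0,0,-0.01,0,0,0,0.08],[0,0,-0.025,0,0,0,0.08],[0,0,-0.03,0,0,0,0.08],[0,0,-0.03,0,0,0,0.08],[0,0,-0.02,0,0,0,0.08],[0,0,0,0,0,0,0.08]]]'; python3 -m inch '[[[-0.01,0.002,0,0,0,0,0.08],[-0.02,0.005,0,0,0,0,0.08],[-0.02,0.005,0,0,0,0,0.08],[-0.02,0.005,0,0,0,0,0.08],[-0.02,0.005,0,0,0,0,0.08],[-0.02,0.005,0,0,0,0,0.08],[-0.02,0.005,0,0,0,0,0.08],[-0.02,0.005,0,0,0,0,0.08],[-0.022,0.005,0,0,0,0,0.08],[0,0,0,0,0,0,0.08],[0,0,0,0,0,0,0.08]]]';python3 go.py 679.8 -8.7 18 83.3
python3 - <<'E'
from plant import bot
from h import *
c=bot.capture("wrist");cv2.imwrite("pics/w5.png",c["pixels"])
E
```

```text
time: 15.55
tool_pos: [657.7, 166.9, 24.8]
tcp_rot: [-3.142, -0.0, 1.453]
contact_force: [-0.5, 0.2, -0.1]
grip_width: 80.0
time: 16.15
tool_pos: [659.7, 167.2, 144.7]
tcp_rot: [3.134, -0.002, 1.454]
contact_force: [0.7, 0.2, -0.4]
grip_width: 79.8
time: 17.25
tool_pos: [678.5, -9.4, 138.4]
tcp_rot: [-3.139, -0.0, 1.452]
contact_force: [-0.2, 0.7, 0.9]
grip_width: 80.4
t 17.25 pos [678.5  -9.4 138.4] rotdeg [-179.8   -0.    83.2] F [-0.2  0.7  0.9] w 80.4
TURN [-0.15 -0.02 -0.11] then SHIFT mm [  0.9   1.2 120.4]
```

View pics/w5.png

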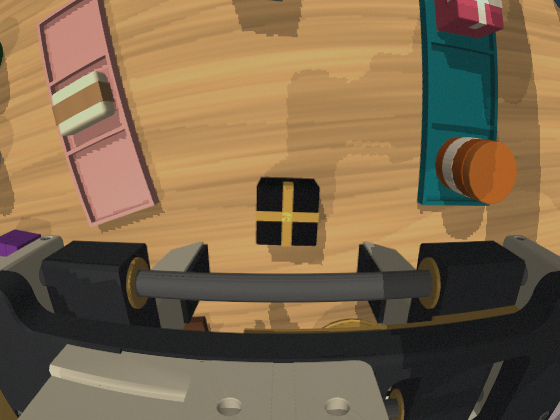

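Amber stands in the teal end compartment; the black box with gold cross at (287,216) is square and at tool (2.4, 2.3). Grip it.

```bash
python3 -m inch '[[[0.001,0.001,0.02,0,0,0,0.08],[0.0006,0.0006,0.03,0,0,0,0.08],[0,0,0.025,0,0,0,0.08],[0,0,0.02,0,0,0,0.08],[0,0,0.013,0,0,0,0.08],[0,0,0.008,0,0,0,0.08],[0,0,0.003,0,0,0,0.08],[0,0,0.002,0,0,0,0.08],[0,0,0,0,0,0,0.08]]]'
python3 -m inch '[[[0,0,0,0,0,0,0.04],[0,0,0,0,0,0,0.04],[0,0,0,0,0,0,0.04],[0,0,0,0,0,0,0.04],[0,0,0,0,0,0,0.04],[0,0,0,0,0,0,0.04],[0,0,0,0,0,0,0.04],[0,0,0,0,0,0,0.04],[0,0,0,0,0,0,0.04],[0,0,0,0,0,0,0.04]]]'; python3 -m inch '[[[0,0,-0.01,0,0,0,0.04],[0,0,-0.02,0,0,0,0.04],[0,0,-0.03,0,0,-4.1,0.04],[0,0,-0.03,0,0,-4.1,0.04],[0,0,-0.02,0,0,-4.1,0.04],[0,0,-0.01,0,0,-4.1,0.04],[0,0,0,0,0,0,0.04],[0,0,0,0,0,0,0.04]]]'; python3 go.py 629 -177.6 140 99.65
```

```text
time: 18.2
tool_pos: [681.5, -7.4, 19.6]
tcp_rot: [3.14, -0.0, 1.453]
contact_force: [-0.1, -0.4, -0.2]
grip_width: 79.8
time: 19.2
tool_pos: [681.1, -7.4, 19.1]
tcp_rot: [3.141, -0.0, 1.453]
contact_force: [-1.0, 0.7, 2.3]
grip_width: 50.0
time: 20.0
tool_pos: [680.8, -7.4, 138.7]
tcp_rot: [-3.141, -0.0, 1.738]
contact_force: [0.1, 1.0, -1.5]
grip_width: 49.9
t 20.00 pos [680.8  -7.4 138.7] rotdeg [-180.    -0.    99.6] F [ 0.1  1.  -1.5] w 49.9
TURN [-0.02 -0.01 -0.09] then SHIFT mm [-159.1  -79.6   -1.3]
```

Pick height 19.1, so placing at 25.

```bash
python3 -m inch '[[[-0.009,-0.004,0,0,0,0,0.04],[-0.018,-0.009,0,0,0,0,0.04],[-0.018,-0.009,0,0,0,0,0.04],[-0.018,-0.009,0,0,0,0,0.04],[-0.018,-0.009,0,0,0,0,0.04],[-0.018,-0.009,0,0,0,0,0.04],[-0.018,-0.009,0,0,0,0,0.04],[-0.018,-0.009,0,0,0,0,0.04],[-0.016,-0.009,0,0,0,0,0.04],[-0.008,-0.0035,0,0,0,0,0.04],[0,0,0,0,0,0,0.04],[0,0,0,0,0,0,0.04]]]';python3 go.py 629 -177.6 25 99.65
python3 - <<'E'
from plant import bot
from h import *
c=bot.capture("wrist");cv2.imwrite("pics/w6.png",c["pixels"])
E
```

```text
time: 21.2
tool_pos: [629.4, -177.4, 138.8]
tcp_rot: [3.141, -0.001, 1.739]
contact_force: [0.4, -0.7, -1.0]
grip_width: 49.7
t 21.20 pos [ 629.4 -177.4  138.8] rotdeg [180.   -0.   99.6] F [ 0.4 -0.7 -1. ] w 49.7
TURN [ 0.01 -0.03 -0.  ] then SHIFT mm [-1.000e-01 -4.000e-01  1.138e+02]
```

View pics/w6.png

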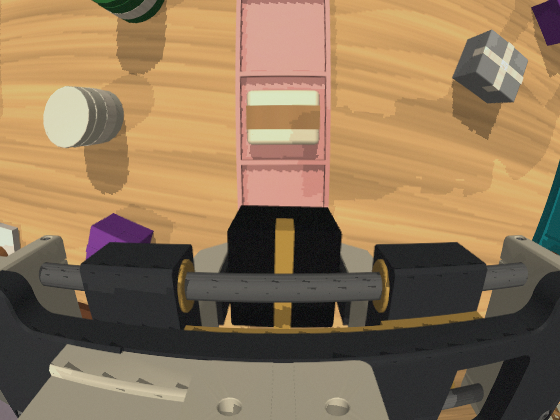

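Divider at row ~163 is at tool y ≈ −38 (expected −39), laterally centred. Lower, release, go to the white candle.

```bash
python3 -m inch '[[[0,0.001,0.02,0,0,0,0.04],[0,0,0.025,0,0,0,0.04],[0,0,0.025,0,0,0,0.04],[0,0,0.02,0,0,0,0.04],[0,0,0.01,0,0,0,0.04],[0,0,0.006,0,0,0,0.04],[0,0,0.003,0,0,0,0.04],[0,0,0.002,0,0,0,0.04],[0,0,0.001,0,0,0,0.04],[0,0,0.001,0,0,0,0.04],[0,0,0,0,0,0,0.04],[0,0,0,0,0,0,0.04]]]'; python3 -m inch '[[[0,0,0.0005,0,0,0,0.04],[0,0,0.0005,0,0,0,0.04],[0,0,0,0,0,0,0.04]]]'; python3 go.py 571 -372 140 99.65
```

```text
time: 22.45
tool_pos: [630.5, -177.4, 26.2]
tcp_rot: [3.141, 0.0, 1.74]
contact_force: [0.2, 0.5, -1.5]
grip_width: 50.0
time: 22.75
tool_pos: [630.5, -177.4, 25.1]
tcp_rot: [3.141, 0.0, 1.74]
contact_force: [-0.7, 0.5, 1.7]
grip_width: 49.6
t 22.75 pos [ 630.5 -177.4   25.1] rotdeg [180.    0.   99.7] F [-0.7  0.5  1.7] w 49.6
TURN [0.01 0.01 0.03] then SHIFT mm [-181.9  -91.2 -114.9]
```

```bash
python3 -m inch '[[[0,0,0,0,0,0,0.055],[0,0,0,0,0,0,0.065],[0,0,0,0,0,0,0.08],[0,0,0,0,0,0,0.08],[0,0,0,0,0,0,0.08],[0,0,0,0,0,0,0.08]]]'; python3 -m inch '[[[0,0,-0.01,0,0,0,0.08],[0,0,-0.025,0,0,0,0.08],[0,0,-0.03,0,0,0,0.08],[0,0,-0.03,0,0,0,0.08],[0,0,-0.02,0,0,0,0.08],[0,0,0,0,0,0,0.08]]]'; python3 -m inch '[[[-0.01,-0.005,0,0,0,0,0.08],[-0.02,-0.01,0,0,0,0,0.08],[-0.02,-0.01,0,0,0,0,0.08],[-0.02,-0.01,0,0,0,0,0.08],[-0.02,-0.01,0,0,0,0,0.08],[-0.02,-0.01,0,0,0,0,0.08],[-0.02,-0.01,0,0,0,0,0.08],[-0.02,-0.01,0,0,0,0,0.08],[-0.02,-0.01,0,0,0,0,0.08],[-0.012,-0.006,0,0,0,0,0.08],[0,0,0,0,0,0,0.08],[0,0,0,0,0,0,0.08]]]';python3 go.py 571 -372 20 99.65
python3 - <<'E'
from plant import bot
from h import *
z=bot.get_obs()["tool_pos"][2]
c=bot.capture("wrist");cv2.imwrite("pics/w7.png",c["pixels"])
E
```

```text
time: 23.35
tool_pos: [630.4, -177.3, 24.9]
tcp_rot: [3.142, -0.0, 1.74]
contact_force: [-0.1, 0.9, 0.2]
grip_width: 80.3
time: 23.95
tool_pos: [632.2, -178.0, 144.5]
tcp_rot: [3.135, 0.004, 1.74]
contact_force: [0.6, 0.1, -0.3]
grip_width: 79.9
time: 25.15
tool_pos: [570.9, -371.6, 139.0]
tcp_rot: [-3.141, -0.002, 1.739]
contact_force: [-0.3, 0.1, 0.1]
grip_width: 79.8
t 25.15 pos [ 570.9 -371.6  139. ] rotdeg [-1.80e+02 -1.00e-01  9.96e+01] F [-0.3  0.1  0.1] w 79.8
TURN [-0.04 -0.09 -0.  ] then SHIFT mm [ -0.4  -0.  119. ]
```

View pics/w7.png

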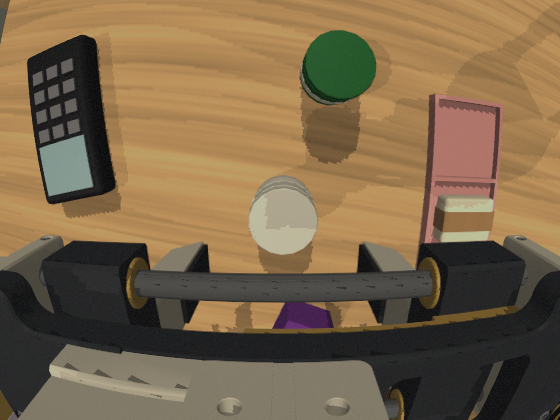

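White candle lid at (283,220) is under the jaws within 1 mm; the green one is the upper at (340,66). Grip.

```bash
python3 -m inch '[[[0,0,0.02,0,0,0,0.08],[0,0,0.03,0,0,0,0.08],[0,0,0.025,0,0,0,0.08],[0,0,0.02,0,0,0,0.08],[0,0,0.013,0,0,0,0.08],[0,0,0.008,0,0,0,0.08],[0,0,0.003,0,0,0,0.08],[0,0,0.001,0,0,0,0.08],[0,0,0,0,0,0,0.08]]]'
python3 -m inch '[[[0,0,0,0,0,0,0.04],[0,0,0,0,0,0,0.04],[0,0,0,0,0,0,0.04],[0,0,0,0,0,0,0.04],[0,0,0,0,0,0,0.04],[0,0,0,0,0,0,0.04],[0,0,0,0,0,0,0.04],[0,0,0,0,0,0,0.04],[0,0,0,0,0,0,0.04],[0,0,0,0,0,0,0.04]]]'; python3 -m inch '[[[0,0,-0.01,0,0,0,0.04],[0,0,-0.02,0,0,0,0.04],[0,0,-0.03,0,0,0,0.04],[0,0,-0.03,0,0,0,0.04],[0,0,-0.02,0,0,0,0.04],[0,0,-0.01,0,0,0,0.04],[0,0,0,0,0,0,0.04],[0,0,0,0,0,0,0.04]]]'; python3 go.py 475.2 -203.8 140 99.65
```

```text
time: 26.1
tool_pos: [571.7, -372.3, 20.8]
tcp_rot: [3.141, 0.001, 1.74]
contact_force: [0.4, 0.2, -0.0]
grip_width: 80.0
time: 27.1
tool_pos: [571.3, -372.1, 20.1]
tcp_rot: [3.141, 0.0, 1.74]
contact_force: [-1.4, 1.3, 4.4]
grip_width: 53.6
time: 27.9
tool_pos: [570.7, -371.6, 138.6]
tcp_rot: [-3.14, -0.002, 1.74]
contact_force: [-0.6, 0.9, -2.8]
grip_width: 53.7
t 27.90 pos [ 570.7 -371.6  138.6] rotdeg [-1.799e+02 -1.000e-01  9.970e+01] F [-0.6  0.9 -2.8] w 53.7
TURN [-0.08 -0.09  0.02] then SHIFT mm [181.5 -66.1  -1.4]
```

```bash
python3 -m inch '[[[0.01,-0.004,0,0,0,0,0.04],[0.02,-0.007,0,0,0,0,0.04],[0.02,-0.007,0,0,0,0,0.04],[0.02,-0.007,0,0,0,0,0.04],[0.02,-0.008,0,0,0,0,0.04],[0.02,-0.008,0,0,0,0,0.04],[0.02,-0.007,0,0,0,0,0.04],[0.02,-0.007,0,0,0,0,0.04],[0.02,-0.007,0,0,0,0,0.04],[0.0115,-0.004,0,0,0,0,0.04],[0,0,0,0,0,0,0.04],[0,0,0,0,0,0,0.04]]]';python3 go.py 475.2 -203.8 26 99.65
python3 - <<'E'
from plant import bot
from h import *
c=bot.capture("wrist");cv2.imwrite("pics/w8.png",c["pixels"])
E
```

```text
time: 29.1
tool_pos: [476.1, -204.7, 139.6]
tcp_rot: [3.142, 0.0, 1.74]
contact_force: [0.8, -0.3, -2.8]
grip_width: 53.6
t 29.10 pos [ 476.1 -204.7  139.6] rotdeg [180.    0.   99.7] F [ 0.8 -0.3 -2.8] w 53.6
TURN [0.01 0.02 0.04] then SHIFT mm [  1.   -0.7 113.6]
```

View pics/w8.png

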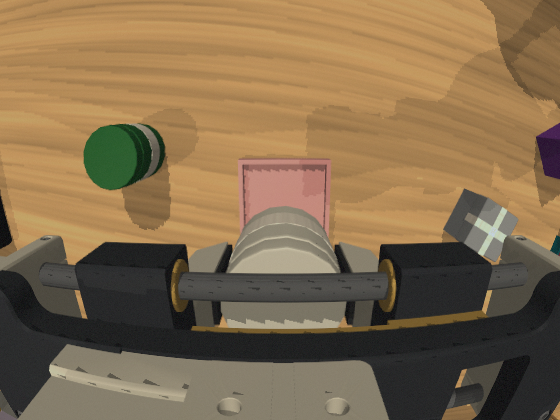

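Tray end at row 159 → y ≈ −40.5 (expected −41), centred. Lower.

```bash
python3 -m inch '[[[0.0005,0,0.02,0,0,0,0.04],[0,0,0.025,0,0,0,0.04],[0,0,0.025,0,0,0,0.04],[0,0,0.02,0,0,0,0.04],[0,0,0.01,0,0,0,0.04],[0,0,0.006,0,0,0,0.04],[0,0,0.003,0,0,0,0.04],[0,0,0.002,0,0,0,0.04],[0,0,0.001,0,0,0,0.04],[0,0,0.001,0,0,0,0.04],[0,0,0,0,0,0,0.04],[0,0,0,0,0,0,0.04]]]'; python3 -m inch '[[[0,0,0.0005,0,0,0,0.04],[0,0,0.0005,0,0,0,0.04],[0,0,0,0,0,0,0.04]]]'; python3 go.py 450.5 368 160 83.3
```

```text
time: 30.35
tool_pos: [475.8, -203.8, 27.2]
tcp_rot: [3.141, 0.0, 1.74]
contact_force: [-0.1, 0.5, -2.0]
grip_width: 53.6
time: 30.65
tool_pos: [475.7, -203.8, 26.1]
tcp_rot: [3.141, 0.0, 1.74]
contact_force: [-0.3, 0.0, 0.9]
grip_width: 53.1
t 30.65 pos [ 475.7 -203.8   26.1] rotdeg [180.    0.   99.7] F [-0.3  0.   0.9] w 53.1
TURN [1.000e-02 0.000e+00 1.637e+01] then SHIFT mm [ 564.9  -91.7 -133.9]
```

```bash
python3 -m inch '[[[0,0,0.0005,0,0,0,0.055],[0,0,0,0,0,0,0.065],[0,0,0,0,0,0,0.08],[0,0,0,0,0,0,0.08],[0,0,0,0,0,0,0.08],[0,0,0,0,0,0,0.08]]]'; python3 -m inch '[[[0,0,-0.01,0,0,0,0.08],[0,0,-0.025,0,0,0,0.08],[0,0,-0.03,0,0,0,0.08],[0,0,-0.03,0,0,4.1,0.08],[0,0,-0.02,0,0,4.1,0.08],[0,0,-0.02,0,0,4.1,0.08],[0,0,0,0,0,4.1,0.08]]]'; python3 -m inch '[[[0.015,-0.003,0,0,0,0,0.08],[0.025,-0.004,0,0,0,0,0.08],[0.025,-0.004,0,0,0,0,0.08],[0.025,-0.004,0,0,0,0,0.08],[0.025,-0.004,0,0,0,0,0.08],[0.025,-0.004,0,0,0,0,0.08],[0.025,-0.004,0,0,0,0,0.08],[0.025,-0.004,0,0,0,0,0.08],[0.025,-0.004,0,0,0,0,0.08],[0.025,-0.004,0,0,0,0,0.08],[0.025,-0.004,0,0,0,0,0.08],[0.025,-0.004,0,0,0,0,0.08]]]';python3 -m inch '[[[0.025,-0.004,0,0,0,0,0.08],[0.025,-0.004,0,0,0,0,0.08],[0.025,-0.004,0,0,0,0,0.08],[0.025,-0.004,0,0,0,0,0.08],[0.025,-0.004,0,0,0,0,0.08],[0.025,-0.004,0,0,0,0,0.08],[0.025,-0.004,0,0,0,0,0.08],[0.025,-0.004,0,0,0,0,0.08],[0.025,-0.004,0,0,0,0,0.08],[0.025,-0.004,0,0,0,0,0.08],[0,0,0,0,0,0,0.08],[0,0,0,0,0,0,0.08]]]';python3 go.py 450.5 368 160 83.3
```

```text
time: 31.25
tool_pos: [475.6, -203.7, 25.4]
tcp_rot: [3.142, -0.0, 1.74]
contact_force: [0.2, 0.8, 0.8]
grip_width: 79.6
time: 31.95
tool_pos: [477.0, -204.5, 164.1]
tcp_rot: [3.136, 0.003, 1.451]
contact_force: [-0.9, -0.6, 0.8]
grip_width: 79.9
time: 33.15
tool_pos: [461.6, 91.6, 160.3]
tcp_rot: [-3.14, -0.0, 1.456]
contact_force: [0.8, 0.6, -0.1]
grip_width: 79.9
time: 34.35
tool_pos: [451.2, 343.0, 160.0]
tcp_rot: [-3.14, 0.001, 1.456]
contact_force: [-0.0, 1.0, -0.2]
grip_width: 80.2
t 34.35 pos [451.2 343.  160. ] rotdeg [-1.799e+02  1.000e-01  8.340e+01] F [-0.   1.  -0.2] w 80.2
TURN [-0.07  0.06  0.14] then SHIFT mm [24.8 -3.6 -0. ]
```

```bash
python3 -m inch '[[[0.012,-0.002,0,0,0,0,0.08],[0.0125,-0.0015,0,0,0,0,0.08],[0,0,0,0,0,0,0.08],[0,0,0,0,0,0,0.08]]]';python3 go.py 450.5 368 36 83.3
python3 - <<'E'
from plant import bot
from h import *
c=bot.capture("wrist");cv2.imwrite("pics/w9.png",c["pixels"])
E
```

```text
time: 34.75
tool_pos: [451.8, 367.6, 160.3]
tcp_rot: [-3.142, 0.0, 1.454]
contact_force: [0.0, -0.9, -0.2]
grip_width: 80.2
t 34.75 pos [451.8 367.6 160.3] rotdeg [-180.     0.    83.3] F [ 0.  -0.9 -0.2] w 80.2
TURN [-0.    0.01  0.  ] then SHIFT mm [  0.2  -1.4 124.3]
```

View pics/w9.png

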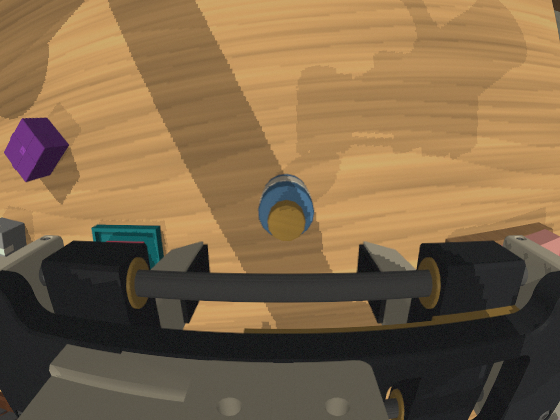

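Cap at (286,221) → tool (1.4,−1.6), agreeing with the top camera. Descend to z≈37 (body clears the 95 mm cap) and grip.

```bash
python3 -m inch '[[[0.0008,-0.0015,0.02,0,0,0,0.08],[0,0,0.03,0,0,0,0.08],[0,0,0.025,0,0,0,0.08],[0,0,0.02,0,0,0,0.08],[0,0,0.013,0,0,0,0.08],[0,0,0.008,0,0,0,0.08],[0,0,0.005,0,0,0,0.08],[0,0,0.003,0,0,0,0.08],[0,0,0,0,0,0,0.08]]]'
python3 -m inch '[[[0,0,0,0,0,0,0.035],[0,0,0,0,0,0,0.035],[0,0,0,0,0,0,0.035],[0,0,0,0,0,0,0.035],[0,0,0,0,0,0,0.035],[0,0,0,0,0,0,0.035],[0,0,0,0,0,0,0.035],[0,0,0,0,0,0,0.035],[0,0,0,0,0,0,0.035],[0,0,0,0,0,0,0.035],[0,0,0,0,0,0,0.035]]]'; python3 -m inch '[[[0,0,-0.01,0,0,0,0.035],[0,0,-0.02,0,0,0,0.035],[0,0,-0.03,0,0,0,0.035],[0,0,-0.03,0,0,0,0.035],[0,0,-0.02,0,0,0,0.035],[0,0,-0.01,0,0,0,0.035],[0,0,0,0,0,0,0.035],[0,0,0,0,0,0,0.035]]]'; python3 go.py 579.6 174.9 160 83.3
```

```text
time: 35.7
tool_pos: [450.7, 368.6, 36.7]
tcp_rot: [3.141, -0.0, 1.453]
contact_force: [-0.6, 0.1, -0.0]
grip_width: 80.0
time: 36.8
tool_pos: [450.6, 368.7, 36.6]
tcp_rot: [3.141, -0.001, 1.453]
contact_force: [-0.2, 0.7, 2.3]
grip_width: 45.3
time: 37.6
tool_pos: [449.9, 368.0, 155.4]
tcp_rot: [-3.14, 0.001, 1.453]
contact_force: [0.3, -0.1, -2.4]
grip_width: 45.3
t 37.60 pos [449.9 368.  155.4] rotdeg [-1.799e+02  1.000e-01  8.330e+01] F [ 0.3 -0.1 -2.4] w 45.3
TURN [-0.09  0.07 -0.03] then SHIFT mm [-176.7  151.4   -4.6]
```

```bash
python3 -m inch '[[[-0.01,0.009,0,0,0,0,0.035],[-0.02,0.017,0,0,0,0,0.035],[-0.02,0.017,0,0,0,0,0.035],[-0.02,0.017,0,0,0,0,0.035],[-0.02,0.017,0,0,0,0,0.035],[-0.02,0.017,0,0,0,0,0.035],[-0.02,0.017,0,0,0,0,0.035],[-0.02,0.017,0,0,0,0,0.035],[-0.018,0.0155,0,0,0,0,0.035],[-0.008,0.008,0,0,0,0,0.035],[0,0,0,0,0,0,0.035],[0,0,0,0,0,0,0.035]]]';python3 go.py 580 175.3 42.6 83.3
python3 - <<'E'
from plant import bot
from h import *
c=bot.capture("wrist");cv2.imwrite("pics/w10.png",c["pixels"])
E
```

```text
time: 38.8
tool_pos: [579.7, 176.1, 155.8]
tcp_rot: [-3.14, -0.0, 1.453]
contact_force: [-0.3, 0.4, -2.1]
grip_width: 45.4
t 38.80 pos [579.7 176.1 155.8] rotdeg [-179.9   -0.    83.3] F [-0.3  0.4 -2.1] w 45.4
TURN [-0.09 -0.   -0.04] then SHIFT mm [ -0.8   0.4 113.2]
```

View pics/w10.png

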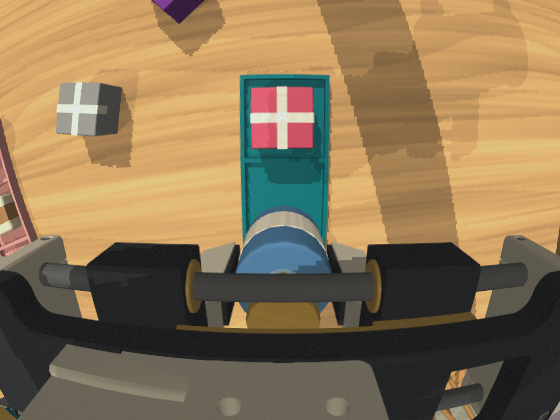

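Bottle over the middle compartment, pink box upright at (282,118); divider reads y ≈ −37. Lower with +1.5 mm in y.

```bash
python3 -m inch '[[[-0.0005,0.0015,0.02,0,0,0,0.035],[0,0,0.025,0,0,0,0.035],[0,0,0.025,0,0,0,0.035],[0,0,0.02,0,0,0,0.035],[0,0,0.01,0,0,0,0.035],[0,0,0.006,0,0,0,0.035],[0,0,0.003,0,0,0,0.035],[0,0,0.001,0,0,0,0.035],[0,0,0.001,0,0,0,0.035],[0,0,0.0005,0,0,0,0.035],[0,0,0,0,0,0,0.035],[0,0,0,0,0,0,0.035]]]'; python3 -m inch '[[[0,0,0.0005,0,0,0,0.035],[0,0,0.0005,0,0,0,0.035],[0,0,0,0,0,0,0.035]]]'; python3 go.py 450 300 160 83.3
```

```text
time: 40.05
tool_pos: [581.9, 175.2, 45.2]
tcp_rot: [3.141, -0.0, 1.453]
contact_force: [0.4, 0.2, -1.6]
grip_width: 45.4
time: 40.35
tool_pos: [581.7, 175.2, 43.8]
tcp_rot: [-3.141, -0.0, 1.453]
contact_force: [-0.3, 0.5, -2.3]
grip_width: 45.7
t 40.35 pos [581.7 175.2  43.8] rotdeg [-180.    -0.    83.3] F [-0.3  0.5 -2.3] w 45.7
TURN [-0.01 -0.   -0.03] then SHIFT mm [ 108.5 -145.3 -116.2]
```

```bash
python3 -m inch '[[[0,0,0.001,0,0,0,0.035],[0,0,0.0005,0,0,0,0.035],[0,0,0,0,0,0,0.035],[0,0,0,0,0,0,0.05],[0,0,0,0,0,0,0.06],[0,0,0,0,0,0,0.075],[0,0,0,0,0,0,0.075],[0,0,0,0,0,0,0.075],[0,0,0,0,0,0,0.075]]]'; python3 -m inch '[[[0,0,-0.01,0,0,0,0.075],[0,0,-0.025,0,0,0,0.075],[0,0,-0.03,0,0,0,0.075],[0,0,-0.03,0,0,0,0.075],[0,0,-0.02,0,0,0,0.075],[0,0,-0.02,0,0,0,0.075],[0,0,-0.02,0,0,0,0.075],[0,0,0,0,0,0,0.075]]]'; python3 -m inch '[[[0.02,-0.02,0,0,0,0,0.075],[0.025,-0.03,0,0,0,0,0.075],[0.025,-0.03,0,0,0,0,0.075],[0.025,-0.03,0,0,0,0,0.075],[0.025,-0.03,0,0,0,0,0.075],[0.025,-0.03,0,0,0,0,0.075],[0.025,-0.01,0,0,0,0,0.075],[0,0,0,0,0,0,0.075],[0,0,0,0,0,0,0.075],[0,0,0,0,0,0,0.075]]]'
python3 - <<'E'
from plant import bot
from h import *
t=bot.capture("top");s=bot.capture("scene")
a=cv2.resize(t["pixels"][100:280,90:490],(800,360),interpolation=cv2.INTER_CUBIC);b=s["pixels"][120:330,150:450]
cv2.imwrite("pics/f.png",np.vstack([a,np.pad(cv2.resize(b,(343,240)),((0,0),(0,457),(0,0)))]))
E
```

```text
time: 41.25
tool_pos: [581.8, 175.3, 42.4]
tcp_rot: [3.142, -0.0, 1.453]
contact_force: [0.2, 0.5, 0.2]
grip_width: 74.9
time: 42.05
tool_pos: [583.2, 175.5, 201.2]
tcp_rot: [3.135, -0.002, 1.454]
contact_force: [1.1, 0.9, 0.2]
grip_width: 74.8
time: 43.05
tool_pos: [423.1, 364.3, 196.9]
tcp_rot: [-3.141, 0.001, 1.453]
contact_force: [-0.6, 0.3, -0.8]
grip_width: 75.3
```

View pics/f.png

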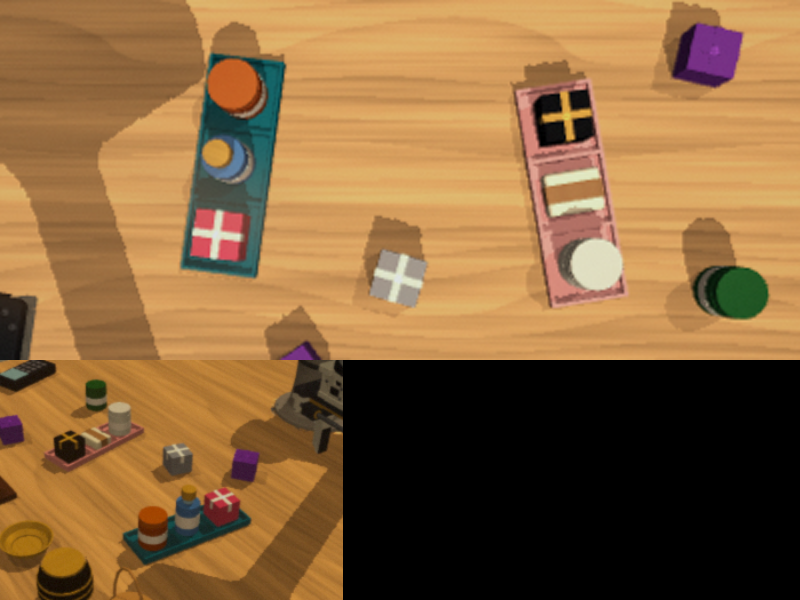

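All five stand upright; green (739,292 in crop) and grey (399,277) appear unmoved. Check numerically.

Run:
```python
from h import *
c=dict(np.load("top0.npz"))
for n,p,z,o,a in(("amber",(235,84),70,(579.5,174.9),-6.67),("bottle",(216,153),101,(579.5,174.9),-6.67),("pink",(218,234),52,(579.5,174.9),-6.67),("black",(566,114),52,(552.1,-190.7),9.65),("white",(595,264),70,(552.1,-190.7),9.65)):
    d=cast(c,(90+p[0]/2,100+p[1]/2),z)[0]-o;a=np.radians(a);print(n,np.cos(a)*d[0]+np.sin(a)*d[1],-np.sin(a)*d[0]+np.cos(a)*d[1])
print(cast(c,(90+739/2,100+292/2),64),cast(c,(90+399/2,100+277/2),46))
```

```text
amber 76.45893998833856 -3.771329608831536
bottle 0.8072875678370411 -1.4976889560527076
pink -78.0173576942842 -3.0452582435872895
black 78.30648845488292 -0.7251006282243129
white -77.96419842498916 0.13627106860354843
[[ 448.7 -348.6]] [[459.1  -7.5]]
```

```bash
python3 -c "
from plant import bot
print(bot.get_obs()['time']);print(bot.close_job())"
```

```text
43.15
the job is handed in; nothing more can be done
None
```

I filled both trays and handed the job in at 43 s. In the teal tray the amber candle and pink box are in the ends with the scent bottle between them. In the blush tray the black box and white candle are on either side of the soap.

- **Placing:** in the last top picture, all five things read within 4 mm of their compartment centres; the allowance is 15 mm. They look upright in both views, and each was lowered to about floor height before release.
- **Green candle and grey box:** both read within about 2 mm of where they started, which is within camera accuracy.
- **Disagreements:** the wrist and top cameras differed by up to 4 mm at the grasps, which I corrected for. No check failed, but closing the job gave no verdict.

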